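# Unlock the photo turntable and hold it at the third click

## Robot

A 7-joint arm with a two-finger parallel gripper is mounted at the origin on the work surface. World frame = base frame: x ahead of the robot, y to its left, z up, the work surface at z = 0. Lengths are in m, angles in rad, forces in N, time in s.
With the tool pointing down it reaches from about 0.425 to 1.025 m from the base axis. Payload 3.6 kg.
Tool frame: the origin (TCP) lies midway between the tips of the shut fingers; the grasp point (between the pads) lies 19 mm behind it (hold_point_z is the distance from the TCP to the grasp point, in m); z points along the fingers, y is the direction in which the jaws open and shut (so a half turn about z gives the same grasp; the last joint's range is limited). The gripper opens to 85 mm and grips with 20 to 120 N. Pads are 22 mm wide; open, the fingers measure 114 mm over their backs; the gripper's body (76 mm by 85 mm) begins 54 mm behind the grasp point. The pads swing forward as they close: fully open they stand 13 mm farther back than shut.
Start: joints at [-1.28, 0.591, 0.048, 1.609, -0.033, 0.943, -0.034], TCP at [0.272, 0.672, 0.206] pointing down, gripper open.
Joint ranges: [-2.69, 2.69], [-0.47, 2.24], [-1.27, 1.36], [0.19, 2.51], [-1.53, 4.68], [0.08, 2.07], [-3.09, 3.09]. Speed limits (rad/s): [2.57, 2.57, 3.14, 3.14, 3.14, 3.14, 3.14].

## Interface

Orientations are given as a 3x3 rotation matrix whose columns are the frame's x, y, z axes.
In Python, from plant import state, snapshot, finish_job, hold_point_z gives the robot as it stands.
- The arm moves only by the tool move_arm, never from a script. Its argument "plan" is a list of rows, each a list of 7 numbers: the opening, from 0 (shut) to 1 (fully open), then the shift along the tool's x, y, z in m, then the turn, a rotation vector about the tool's x, y, z in degrees. A call has 1 to 12 rows; each row shifts and turns the pose as measured when the row begins, along the tool's axes as they then stand; what a row does not reach is not made up. A row lasts 1/10 s, in which the tool goes at most 50 mm and 8.59 degrees, less where a joint would pass 70% of its speed; a pose out of reach is approached as far as the arm can. A call with a gripper value outside its range is refused whole. The fingers move at their own pace and stop on an object; "newtons" is the grip in N (left out, the last holds). Time passes only in rows, so rows that do not move let the fingers close. It gives the time, the measured TCP pose, the force and the opening at its end, in the units of the state.
- state(): the state, without advancing time (a new reading comes with each control period).
- snapshot(name): name is "scene" or "side" or "wrist"; returns a dict with "frame" (480x640x3 uint8, red, green, blue), "vertical_fov" (degrees; the focal length in pixels is half the picture's height over the tangent of half this angle, whatever the lens; pixels are square), "cx", "cy" (the principal point, pixels), "R" (3x3) and "t" (3): a world point X has camera coordinates R X + t; the wrist camera has in their place "tool_from_camera" (4x4, takes a point from camera to tool coordinates, whose origin is the TCP and whose axes are the flange's). Camera axes: x right, y down, z forward; pixel columns grow to the right and rows downward; lengths in m; the calibration is good to about 2 mm. A picture is of the moment at which its call begins: read the wrist's pose just before it. There is no depth.
- finish_job(): hands the job in, once; it reports no verdict.
The state is a dict: "clock": time; "qpos": joint angles; "joint_vel": joint speeds; "effort": joint torques, N m; "tool_pos": TCP position; "tool_rot": TCP orientation; "force": force on the tool from outside, world axes, zero at the start; "wrist_torque": the same for the moment, N m; "finger_gap": opening from 0.0 (shut) to 1.0 (fully open).
Only numpy, scipy, OpenCV 4.12 (cv2) and the standard library are available. Lean on these libraries where they do the work, as an engineer would, in place of code of your own. Each camera call takes 0.05 s, during which the arm holds its last target. There are 200 camera calls.

## Task

Get the little robot model on the photo turntable ready for its third view: first swing out both lock arms by turning the two red lock knobs clockwise, each fully to its end stop (either one first), then grip the blue index knob and turn it clockwise, feeling the clicks, to the third click stop and never past it. The index knob springs back if let go, so keep gripping it and finish while holding it still at the third stop. Do not push on the stage or the model itself, and leave the jars, tools and other things where they are.

Things in the scene. Friction and masses are not known exactly. Their poses are not given: they have to be found in the camera images.
- rig: Photo turntable: fixed dark grey plate 300 x 250 x 25 mm. Origin at desk level, 10 mm nearer than the plate's middle; x ahead, y left. Upright axes at, in mm: blue index knob (-85, 0), round stage (60, 0), red left lock knob (112, 88), red right lock knob (8, -88). A detent housing block 22 x 32 mm, top 49 mm above the desk, stands at (-85, 66).
- lock_left (a joint): Left red lock knob, rad: 0 locked, grows clockwise seen from above to the hard end stop at 1.4 (unlocked). Starts at 0 to 0.2 and stays where left (friction about 0.06 N m). While locked, its 45 mm steel arm blocks an orange lug of the stage.
- lock_right (a joint): Angle of the right red lock knob, rad: the same kind, clockwise from 0 to the end stop at 1.4, starts between 0 and 0.2.
- lock_left_grip (a point): On the left red lock knob's axis, 74 mm above the desk, in the middle of its upright grip bar: 44 mm long along this point's x, 14 mm thick along its y (pinch here from above), 40 mm tall, top 17 mm above this point; 20 mm below this point is a collar of radius 19 mm. Turns with the knob: yaw = rig's yaw - joint value. A white mark on the bar's top lies towards its -x.
- lock_right_grip (a point): Grip point of the right red lock knob, made just like the left one, but mounted half a turn round: its yaw is the rig's yaw plus pi minus the joint value.
- index_turn (a joint): Blue index knob, rad: starts at home, 0; grows clockwise seen from above. Click stops every 0.42, the third at 1.26, a fourth at 1.68; hard end 1.85. A spring (0.11 N m at home, 0.25 at the third stop) turns it home if let go: grip firmly. A tooth between stops adds up to 0.1 N m, then takes as much just before the next stop, where torque rises again. The lock arms, while in, block it at 0.03.
- index_grip (a point): On the blue index knob's axis, 74 mm above the desk, in the middle of its upright grip bar: 44 mm long along this point's x, 14 mm thick along its y (pinch here from above), 40 mm tall, top 17 mm above this point; collar of radius 19 mm 20 mm below it, toothed brass disc of radius 38 mm 26 mm below it. Turns with the knob: yaw = rig's yaw - joint value. White mark on top towards its -x.
- index_knob: The blue index knob itself, grip bar, collar and brass disc (hold it by the bar); origin on its axis under the disc, 36 mm below point index_grip.
- stage: The white round stage, radius 80 mm, with two orange lugs on its rim and the green and white robot model (about 70 mm tall, top 106 mm above the desk) fixed on its middle. Origin on its axis, 29 mm above the desk. Geared 1:1 to the index knob. Not to be pushed by the robot.
- paint_green: Green paint jar, diameter 30 mm, 42 mm tall, standing loose on the rig's plate at its near right corner; origin at its underside. Leave alone.
- paint_white: White paint jar, diameter 30 mm, 42 mm tall, loose on the rig's plate at its far right corner; origin at its underside. Leave alone.
- cement: Cement bottle with blue cap, diameter 42 mm, 85 mm tall, standing left of the rig; origin at its underside. Leave alone.
- driver: Screwdriver with orange handle, 170 mm long, lying right of the rig. Leave alone.
- tape: Yellow tape ring, outer diameter 80 mm, 20 mm high, lying right of the rig. Leave alone.
- nippers: Red-handled nippers, about 145 mm long, lying left of the rig. Leave alone.

How it is judged:
By the outcome, as a careful person would: the job done as asked, in the order asked, and still so for the second after the job is handed in, while the arm keeps its last pose, push and grip.
It also fails if it takes over 64 s, if anything falls off the work surface, if the arm or the gripper's body presses on something with over 40 N, if the wrist force passes 120 N, or if a joint passes its speed limit or range.

## Working session

There is one attempt and no reset: what is moved stays moved. The work goes in short steps, Python scripts to look and compute and a tool call to move; the robot and the scene stay as the last step left them, time stands still between calls to the robot, and variables do not carry over. Pictures are saved under pics/ and viewed, about 8 in all and at most 12, crops included, and the job is handed in when it is done.

Besides the shell and the picture viewer there is one more tool, called after "Request:" as name(argument=value, ...) on one line, values as JSON. move_arm: Moves the arm, as the interface text tells. Its arguments: {"type":"object","properties":{"plan":{"type":"array"},"newtons":{"type":"number"}},"required":["plan"]}

```bash
mkdir -p pics; ls; python3 - <<'E'
from plant import *
import cv2,numpy as np
s=state();print({k:np.round(v,3).tolist() for k,v in s.items()},hold_point_z)
for n in("scene","side"):
    d=snapshot(n);cv2.imwrite(f"pics/{n}0.png",d["frame"][:,:,::-1]);print(n,{k:np.round(v,4).tolist() for k,v in d.items() if k!="frame"})
    np.savez(f"{n}0.npz",**d)
E
```

```text
pics
{'clock': 0.0, 'qpos': [-1.28, 0.592, 0.048, 1.61, -0.033, 0.943, -0.034], 'joint_vel': [-0.001, -0.001, 0.0, -0.001, 0.001, -0.003, -0.001], 'effort': [-0.0, -54.868, 1.547, -19.812, 0.009, 0.009, -0.0], 'tool_pos': [0.272, 0.671, 0.204], 'tool_rot': [[-0.927, 0.375, -0.001], [0.375, 0.927, -0.002], [-0.0, -0.002, -1.0]], 'force': [0.475, -0.331, -0.458], 'wrist_torque': [-0.002, -0.028, -0.035], 'finger_gap': 1.001} 0.0187
scene {'vertical_fov': 48.684, 'cx': 310.7494, 'cy': 243.9096, 'R': [[0.0052, 0.9998, 0.0212], [0.6469, 0.0128, -0.7624], [-0.7625, 0.0177, -0.6467]], 't': [-0.0154, -0.2677, 1.7289]}
side {'vertical_fov': 53.2756, 'cx': 314.3575, 'cy': 239.2042, 'R': [[-0.6918, -0.7217, 0.0213], [-0.3649, 0.324, -0.8729], [0.6231, -0.6116, -0.4875]], 't': [0.3781, 0.2626, 0.7373]}
```

View pics/scene0.png

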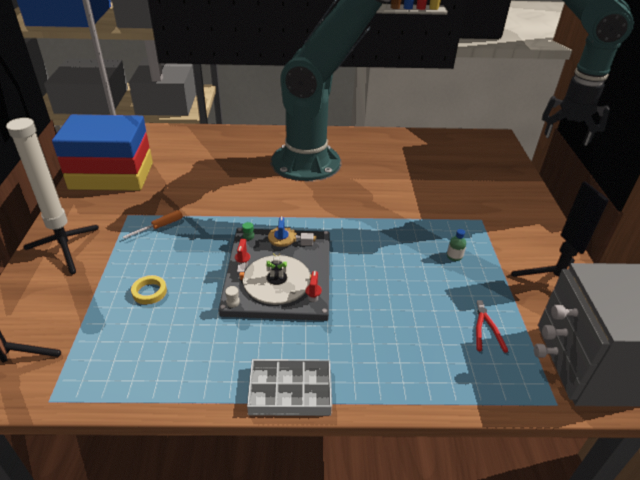

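View pics/side0.png

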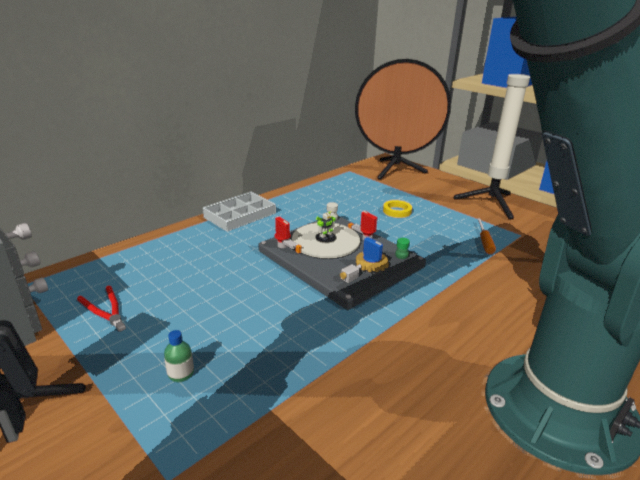

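Scene view: rig around (277,272), with the blue knob at (281,230), right red at (242,251) and left red at (314,285). In the side view, blue is at (373,250), right red at (369,223) and left red at (282,230). Next I triangulate them and the stage.

```bash
cat > h.py <<'E'
import numpy as np,cv2
def cam(d):
    f=240/np.tan(np.radians(float(d["vertical_fov"]))/2)
    return f,float(d["cx"]),float(d["cy"]),d["R"],d["t"]
def ray(d,u,v):
    f,cx,cy,R,t=cam(d); return -R.T@t, R.T@np.array([(u-cx)/f,(v-cy)/f,1.])
def plane(d,u,v,z):
    o,r=ray(d,u,v); return o+r*(z-o[2])/r[2]
def tri(rs):
    A=0;b=0
    for o,r in rs:
        r=r/np.linalg.norm(r);P=np.eye(3)-np.outer(r,r);A=A+P;b=b+P@o
    X=np.linalg.solve(A,b)
    return X,[np.linalg.norm(np.cross(X-o,r/np.linalg.norm(r))) for o,r in rs]
def blobs(img,col,box,amin=15):
    x0,y0,x1,y1=box
    h=cv2.cvtColor(img[y0:y1,x0:x1],cv2.COLOR_RGB2HSV)
    H,S,V=[h[:,:,i].astype(int) for i in range(3)]
    m={"red":((H<6)|(H>172))&(S>150)&(V>70),"blue":(H>105)&(H<125)&(S>150)&(V>50),
       "white":(S<70)&(V>150)}[col].astype(np.uint8)
    n,l,st,c=cv2.connectedComponentsWithStats(m)
    return [(c[i]+[x0,y0],st[i,4],l==i) for i in range(1,n) if st[i,4]>=amin]
def wristcam(d,s):
    T=d["tool_from_camera"];R0=np.array(s["tool_rot"]);p=np.array(s["tool_pos"])
    Rwc=R0@T[:3,:3];o=R0@T[:3,3]+p
    d=dict(d);d["R"]=Rwc.T;d["t"]=-Rwc.T@o;return d
E
python3 - <<'E'
from h import *
S=dict(np.load("scene0.npz"));D=dict(np.load("side0.npz"))
bs={};
for n,d,box in(("sc",S,(215,210,340,325)),("si",D,(255,195,435,310))):
    for c in("red","blue"):
        for b in blobs(d["frame"],c,box): print(n,c,b[0].round(1),b[1]); bs.setdefault((n,c),[]).append(b[0])
r=sorted(bs[("sc","red")],key=lambda p:p[0]);q=sorted(bs[("si","red")],key=lambda p:-p[0])
for nm,a,b in(("R",r[0],q[0]),("L",r[-1],q[-1]),("B",bs[("sc","blue")][0],bs[("si","blue")][0])):
    X,e=tri([ray(S,*a),ray(D,*b)]);print(nm,X.round(4),np.round(e,4))
E
```

```text
sc red [242.2 251.9] 203
sc red [313.3 286.8] 224
sc blue [281.  230.6] 137
si red [367.9 223.5] 299
si red [281.6 229.9] 272
si blue [371.8 250.2] 353
R [ 0.5261 -0.1539  0.0666] [0.0007 0.0007]
L [0.6392 0.0166 0.0642] [0.0002 0.0002]
B [ 0.4398 -0.0645  0.0658] [0.0006 0.0006]
```

Separation between the red knobs is 204.6 mm (204.4 expected), so the match holds. Rig yaw comes out at about -2.7°. Next, a closer look from above.

Request:
move_arm(plan=[[1,-0.04,-0.024,-0.0126,0,0,0],[1,-0.04,-0.024,-0.0126,0,0,0],[1,-0.04,-0.024,-0.0126,0,0,0],[1,-0.04,-0.024,-0.0126,0,0,0],[1,-0.04,-0.024,-0.0126,0,0,0],[1,-0.04,-0.024,-0.0126,0,0,0],[1,-0.04,-0.024,-0.0126,0,0,0],[1,-0.04,-0.024,-0.0126,0,0,0],[1,-0.04,-0.024,-0.0126,0,0,0],[1,-0.04,-0.024,-0.0126,0,0,0],[1,0,0,0,0,0,-8],[1,0,0,0,0,0,-8]])

```text
clock: 1.3
tool_pos: [0.5604, 0.2836, 0.3271]
tool_rot: [[-0.996, 0.093, -0.008], [0.093, 0.996, -0.012], [0.007, -0.013, -1.0]]
force: [-1.4, 1.5, -0.8]
finger_gap: 0.998
```

Request:
move_arm(plan=[[1,0,-0.045,0,0,0,0],[1,0,-0.045,0,0,0,0],[1,0,-0.045,0,0,0,0],[1,0,-0.045,0,0,0,0],[1,0,-0.045,0,0,0,0],[1,0,-0.045,0,0,0,0],[1,0,-0.045,0,0,0,0],[1,0,-0.03,0,0,0,0],[1,0,0,0,0,0,0],[1,0,0,0,0,0,0]])

```text
clock: 2.3
tool_pos: [0.5251, -0.074, 0.3268]
tool_rot: [[-0.996, 0.092, -0.015], [0.092, 0.996, -0.012], [0.013, -0.013, -1.0]]
force: [1.1, 0.6, -0.2]
finger_gap: 0.999
```

```bash
python3 - <<'E'
from plant import *
from h import *
s=state();d=snapshot("wrist");w=wristcam(d,s);np.savez("w1.npz",**w)
cv2.imwrite("pics/w1.png",d["frame"][:,:,::-1])
print(np.round(s["tool_pos"],4),np.round(s["tool_rot"],3),np.round(s["qpos"],3))
print(np.round(d["tool_from_camera"],3),d["vertical_fov"])
for c in("red","blue"):
    for b in blobs(d["frame"],c,(0,0,640,480),100): print(c,b[0].round(1),b[1],plane(w,*b[0],.091).round(4))
E
```

```text
[ 0.5251 -0.074   0.3268] [[-0.996  0.092 -0.015]
 [ 0.092  0.996 -0.012]
 [ 0.013 -0.013 -1.   ]] [-0.135  0.221  0.221  1.906 -0.041  1.034  1.581]
[[-0.    -0.95  -0.314  0.079]
 [ 1.    -0.     0.    -0.001]
 [-0.    -0.314  0.95  -0.167]
 [ 0.     0.     0.     1.   ]] 66.64501652053008
red [261.  194.8] 821 [ 0.522  -0.1477  0.091 ]
red [409.7 273.1] 374 [0.6321 0.0163 0.091 ]
red [394.6 264.4] 127 [ 0.6193 -0.0013  0.091 ]
blue [332.2 110.1] 599 [ 0.4396 -0.0603  0.091 ]
```

View pics/w1.png

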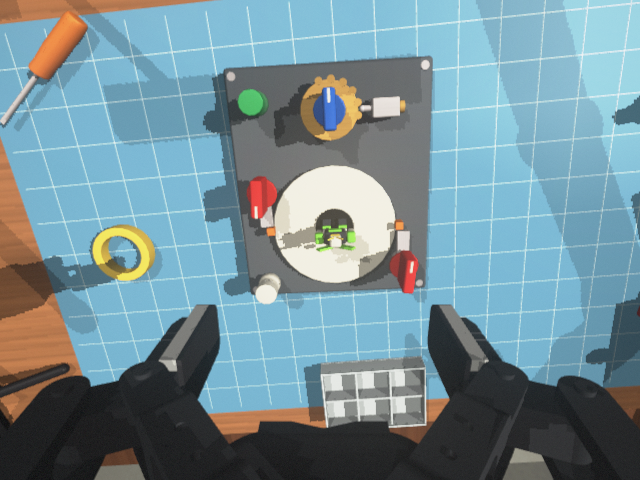

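Wrist view: red right bar at (262,195), left bar at (405,272), blue at (330,108), stage centre near (335,224). I'll enlarge the knobs to see the bar tops and white marks.

```bash
python3 - <<'E'
from h import *
d=dict(np.load("w1.npz"));im=d["frame"]
c=[cv2.resize(im[v-30:v+30,u-25:u+25],None,fx=5,fy=5,interpolation=cv2.INTER_CUBIC) for u,v in((262,195),(405,268),(330,108))]
cv2.imwrite("pics/c1.png",np.hstack(c)[:,:,::-1])
# stage disc
h=cv2.cvtColor(im,cv2.COLOR_RGB2HSV);m=((h[:,:,1]<60)&(h[:,:,2]>150)).astype(np.uint8);m[:150]=0;m[:,:272]=0;m[:,398:]=0;m[290:]=0
cs,_=cv2.findContours(m,cv2.RETR_EXTERNAL,cv2.CHAIN_APPROX_NONE);c=max(cs,key=cv2.contourArea)
P=np.array([plane(d,*p,.036)[:2] for p in cv2.convexHull(c)[:,0]])
A=np.c_[2*P,np.ones(len(P))];x=np.linalg.lstsq(A,(P**2).sum(1),rcond=None)[0];print("stage",x[:2],np.sqrt(x[2]+x[:2]@x[:2]))
for p in((231,76),(426,65),(419,283)):print(plane(d,*p,.025).round(4))
E
```

```text
stage [ 0.58199364 -0.0698462 ] 0.0795958848071695
[ 0.3887 -0.1762  0.025 ]
[0.3983 0.0543 0.025 ]
[0.6782 0.0423 0.025 ]
```

View pics/c1.png

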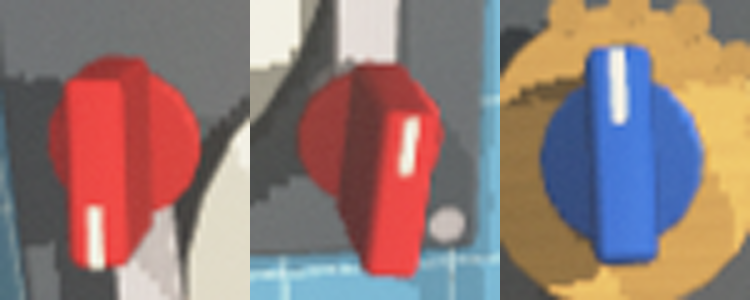

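```bash
python3 - <<'E'
from h import *
d=dict(np.load("w1.npz"))
for n,a,b in(("R",(256.2,181),(256.6,218.2)),("L",(412,260),(408,292.4)),("B",(329.6,87.4),(330,130.4))):
    p,q=plane(d,*a,.091),plane(d,*b,.091);v=q-p;print(n,(p+q)[:2]/2,np.linalg.norm(v),np.degrees(np.arctan2(v[1],v[0])))
E
```

```text
R [ 0.52730879 -0.15368303] 0.04279364439496981 -7.840470071843385
L [0.63645363 0.01655953] 0.042325322982983894 -7.684073123059292
B [ 0.43852203 -0.06276183] 0.04256951763972686 -4.412213740762322
```

Request:
move_arm(plan=[[0.6,-0.02,0.02,0.035,0,0,0],[0.6,-0.02,0.02,0.035,0,0,0],[0.6,-0.02,0.02,0.035,0,0,0],[0.6,-0.02,0.02,0.035,0,0,0],[0.6,-0.02,0.02,0.035,0,0,0],[0.6,0,0,0,-0.75,-0.75,1.7],[0.6,0,0,0,0,0,0]])

```text
clock: 3.05
tool_pos: [0.6381, 0.0328, 0.1429]
tool_rot: [[-0.995, 0.104, 0.004], [0.104, 0.995, 0.007], [-0.003, 0.007, -1.0]]
force: [0.9, -0.6, 0.8]
finger_gap: 0.6
```

```bash
cat >> h.py <<'E'
def delta(s,target,head):
    "tool-axis shift and rotvec (deg) to reach target TCP, pointing down, tool x at world heading (deg)"
    from scipy.spatial.transform import Rotation as Q
    R=np.array(s["tool_rot"]);c,q=np.cos(np.radians(head)),np.sin(np.radians(head))
    G=np.array([[c,q,0],[q,-c,0],[0,0,-1.]])
    hd=np.degrees(np.arctan2(R[1,0],R[0,0]))
    print("clk %.2f"%s["clock"],"pos",np.round(s["tool_pos"],4),"head %.2f"%hd,"shift",(R.T@(np.array(target)-s["tool_pos"])).round(4),"rot",Q.from_matrix(R.T@G).as_rotvec(degrees=True).round(2),
     "gap %.3f"%s["finger_gap"],"F",np.round(s["force"],1),"M",np.round(s["wrist_torque"],2),"j7 %.2f"%s["qpos"][6])
E
python3 - <<'E'
from plant import *
from h import *
s=state();delta(s,(.637,.016,.060),173)
d=snapshot("wrist");w=wristcam(d,s);np.savez("w2.npz",**w)
cv2.imwrite("pics/w2.png",d["frame"][:,:,::-1])
E
```

```text
clk 3.05 pos [0.6381 0.0328 0.1429] head 174.01 shift [-0.0004 -0.0174  0.0827] rot [0.42 0.2  1.01] gap 0.600 F [ 0.9 -0.6  0.8] M [-0.02  0.05  0.  ] j7 1.47
```

View pics/w2.png

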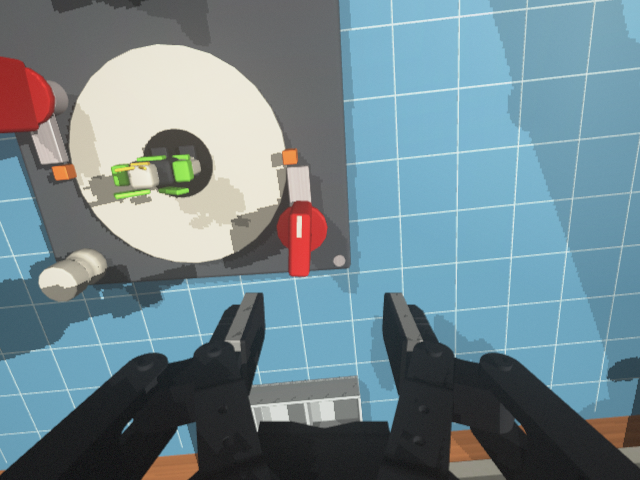

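```bash
python3 - <<'E'
from h import *
d=dict(np.load("w2.npz"));im=d["frame"]
h=cv2.cvtColor(im,cv2.COLOR_RGB2HSV)
print(h[240,280:322,2].tolist(),h[260,280:322,2].tolist(),h[196:212,303,2].tolist())
for a,b in(((300.5,203),(299.5,276)),):
    p,q=plane(d,*a,.091),plane(d,*b,.091);v=q-p;print((p+q)[:2]/2,np.linalg.norm(v),np.degrees(np.arctan2(v[1],v[0])))
E
```

```text
[98, 134, 135, 136, 135, 136, 136, 133, 123, 132, 161, 188, 214, 222, 222, 223, 223, 225, 225, 226, 227, 227, 228, 229, 229, 230, 229, 230, 226, 201, 164, 174, 199, 198, 198, 199, 200, 199, 199, 200, 199, 201] [104, 103, 103, 103, 105, 104, 102, 99, 100, 133, 164, 193, 218, 223, 224, 224, 225, 225, 227, 227, 228, 228, 229, 229, 230, 230, 229, 228, 221, 174, 123, 97, 88, 89, 90, 90, 89, 89, 89, 90, 88, 90] [215, 215, 214, 213, 194, 158, 141, 142, 144, 144, 144, 147, 146, 147, 148, 150]
[0.63385794 0.01808633] 0.04909849958891718 -7.908584374501788
```

Request:
move_arm(plan=[[0.6,0,-0.0165,0.02,0.4,0.2,1.3],[0.6,0,0,0.02,0,0,0],[0.6,0,0,0.02,0,0,0],[0.6,0,0,0.015,0,0,0],[0.6,0,0,0.005,0,0,0],[0.6,0,0,0,0,0,0]])

```text
clock: 3.7
tool_pos: [0.6405, 0.0178, 0.0704]
tool_rot: [[-0.992, 0.125, 0.015], [0.125, 0.992, 0.003], [-0.014, 0.005, -1.0]]
force: [-0.4, -0.1, -0.7]
finger_gap: 0.603
```

```bash
python3 - <<'E'
from plant import *
from h import *
delta(state(),(.637,.017,.060),172.5)
E
```

```text
clk 3.70 pos [0.6405 0.0178 0.0704] head 172.84 shift [ 0.0035 -0.0013  0.0104] rot [0.28 0.81 0.35] gap 0.603 F [-0.4 -0.1 -0.7] M [-0.03  0.05  0.04] j7 1.49
```

Request:
move_arm(plan=[[0.6,0.0035,-0.001,0.008,0.28,0.8,0.3],[0.6,0,0,0.002,0,0,0],[0,0,0,0,0,0,0],[0,0,0,0,0,0,0],[0,0,0,0,0,0,0],[0,0,0,0,0,0,0],[0,0,0,0,0,0,0]], newtons=50)

```text
clock: 4.4
tool_pos: [0.6388, 0.017, 0.0629]
tool_rot: [[-0.991, 0.13, 0.004], [0.13, 0.991, -0.0], [-0.004, 0.0, -1.0]]
force: [0.8, -1.1, -1.4]
finger_gap: 0.128
```

```bash
python3 - <<'E'
from plant import *
from h import *
delta(state(),(.637,.017,.060),172.5)
E
```

```text
clk 4.40 pos [0.6388 0.017  0.0629] head 172.50 shift [ 0.0018 -0.0003  0.0029] rot [0.02 0.23 0.  ] gap 0.128 F [ 0.8 -1.1 -1.4] M [ 0.    0.01 -0.06] j7 1.48
```

Request:
move_arm(plan=[[0,0,0,0,0,0,5],[0,0,0,0,0,0,5],[0,0,0,0,0,0,5],[0,0,0,0,0,0,5]])

```text
clock: 4.8
tool_pos: [0.6386, 0.0165, 0.0629]
tool_rot: [[-0.882, 0.472, 0.004], [0.472, 0.882, -0.0], [-0.004, 0.002, -1.0]]
force: [0.4, -0.5, -0.7]
finger_gap: 0.134
```

```bash
python3 - <<'E'
from plant import *
from h import *
delta(state(),(.638,.017,.063),97.3)
E
```

```text
clk 4.80 pos [0.6386 0.0165 0.0629] head 151.86 shift [ 0.0008  0.0002 -0.0001] rot [ 0.18  0.15 54.56] gap 0.134 F [ 0.4 -0.5 -0.7] M [-0.16  0.08  0.06] j7 1.23
```

Request:
move_arm(plan=[[0,0,0,0,0,0,7],[0,0,0,0,0,0,7],[0,0,0,0,0,0,7],[0,0,0,0,0,0,7],[0,0,0,0,0,0,7],[0,0,0,0,0,0,7],[0,0,0,0,0,0,6],[0,0,0,0,0,0,3],[0,0,0,0,0,0,2]])

```text
clock: 5.7
tool_pos: [0.6373, 0.0155, 0.0629]
tool_rot: [[-0.121, 0.993, 0.002], [0.993, 0.121, -0.003], [-0.003, 0.002, -1.0]]
force: [0.4, -0.1, 0.3]
finger_gap: 0.131
```

```bash
python3 - <<'E'
from plant import *
from h import *
delta(state(),(.638,.017,.063),97.3)
E
```

```text
clk 5.70 pos [0.6373 0.0155 0.0629] head 96.93 shift [ 0.0014  0.0008 -0.0001] rot [ 0.09  0.17 -0.37] gap 0.131 F [ 0.4 -0.1  0.3] M [-0.15  0.04  0.22] j7 0.54
```

Request:
move_arm(plan=[[0,0,0,0,0,0,2],[0,0,0,0,0,0,2],[0,0,0,0,0,0,2]])

```text
clock: 6.0
tool_pos: [0.6373, 0.0156, 0.063]
tool_rot: [[-0.019, 1.0, 0.001], [1.0, 0.019, -0.004], [-0.004, 0.001, -1.0]]
force: [-0.0, -1.0, 0.8]
finger_gap: 0.131
```

```bash
python3 - <<'E'
from plant import *
from h import *
delta(state(),(.638,.017,.063),97.3)
E
```

```text
clk 6.00 pos [0.6373 0.0156 0.063 ] head 91.08 shift [ 0.0014  0.0007 -0.    ] rot [ 0.06  0.25 -6.22] gap 0.131 F [-0.  -1.   0.8] M [-0.19  0.09  1.02] j7 0.46
```

Request:
move_arm(plan=[[0.5,0,0,0,0,0,0],[0.5,0,0,0,0,0,0],[0.5,0,0,0,0,0,0],[0.5,0,0,-0.03,0,0,0],[0.5,0,0,-0.04,0,0,0],[0.5,0,0,-0.02,0,0,0],[0.5,0,0,0,0,0,0]])

```text
clock: 6.7
tool_pos: [0.637, 0.0167, 0.1547]
tool_rot: [[-0.007, 1.0, -0.0], [1.0, 0.007, -0.001], [-0.001, -0.0, -1.0]]
force: [0.8, 1.1, 0.1]
finger_gap: 0.499
```

```bash
python3 - <<'E'
from plant import *
from h import *
s=state();delta(s,(.5265,-.155,.15),173)
d=snapshot("wrist");w=wristcam(d,s);np.savez("w3.npz",**w)
cv2.imwrite("pics/w3.png",d["frame"][:,:,::-1])
E
```

```text
clk 6.70 pos [0.637  0.0167 0.1547] head 90.40 shift [-0.1709 -0.1117  0.0048] rot [-3.00e-02  3.00e-02 -8.26e+01] gap 0.499 F [0.8 1.1 0.1] M [-0.04 -0.03  0.04] j7 0.38
```

View pics/w3.png

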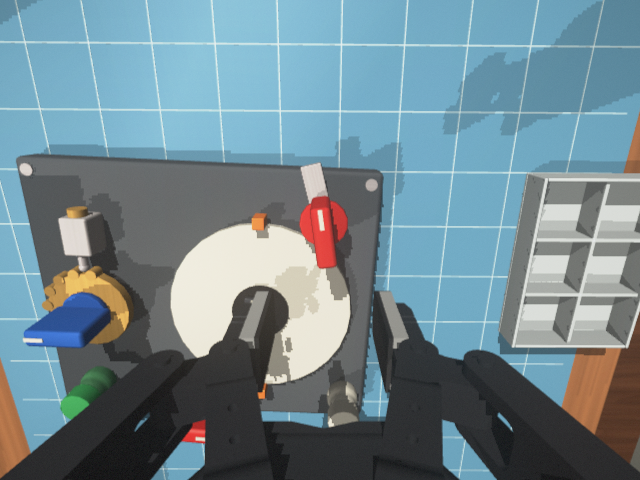

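The left arm (end at (313,165)) now points outward, clear of the lug at (260,220). The bar runs (320,197)–(326,268); I'll check its angle.

```bash
python3 - <<'E'
from h import *
d=dict(np.load("w3.npz"));im=d["frame"]
h=cv2.cvtColor(im,cv2.COLOR_RGB2HSV)
pts=[]
for v in range(215,262,6):
    r=h[v,300:350];m=np.where((r[:,2]>205)&((r[:,0]<6)|(r[:,0]>172)|(r[:,1]<60)))[0]
    print(v,m.min()+300,m.max()+300);pts.append(plane(d,(m.min()+m.max())/2+300,v,.091)[:2])
p=np.array(pts);v=np.polyfit(p[:,1],p[:,0],1);print(p[0],p[-1],np.degrees(np.arctan2(-1,-v[0])))
E
```

```text
215 301 327
221 300 328
227 301 328
233 302 329
239 300 330
245 300 331
251 300 331
257 300 332
[0.63219217 0.03395229] [0.63351419 0.00442788] -87.44330102048123
```

```bash
python3 - <<'E'
from h import *
d=dict(np.load("w3.npz"));im=d["frame"];h=cv2.cvtColor(im,cv2.COLOR_RGB2HSV).astype(int)
for v in (215,236,257): print(h[v,306:336].tolist())
P=[]
for v in range(215,262,3):
    r=h[v,306:345];m=np.where((r[:,2]>205)&(r[:,1]>150))[0];P.append((m.min()+306,m.max()+306,v))
for k in(0,1):
    p=np.array([plane(d,q[k],q[2],.091)[:2] for q in P]);s=np.polyfit(p[:,1],p[:,0],1)[0];print(np.degrees(np.arctan2(-1,-s)),p[0],p[-1])
E
```

```text
[[1, 183, 230], [1, 184, 231], [1, 183, 231], [1, 183, 224], [1, 178, 192], [1, 184, 219], [1, 182, 225], [1, 181, 231], [1, 180, 235], [1, 182, 234], [1, 181, 234], [2, 149, 234], [9, 66, 235], [23, 19, 236], [25, 18, 235], [23, 20, 234], [15, 45, 228], [1, 184, 230], [1, 184, 229], [1, 186, 228], [1, 185, 226], [1, 185, 214], [1, 182, 192], [1, 178, 165], [0, 154, 126], [2, 132, 81], [1, 162, 132], [1, 186, 201], [1, 183, 201], [0, 185, 201]]
[[1, 181, 230], [1, 178, 230], [1, 182, 230], [1, 181, 230], [1, 180, 229], [1, 182, 228], [1, 182, 221], [1, 175, 179], [2, 185, 219], [1, 183, 224], [1, 180, 230], [1, 182, 233], [1, 184, 232], [1, 182, 231], [1, 183, 231], [1, 182, 230], [1, 183, 230], [1, 183, 229], [1, 185, 227], [1, 184, 227], [1, 185, 227], [1, 186, 226], [1, 185, 226], [1, 183, 223], [1, 183, 205], [1, 178, 183], [1, 168, 159], [1, 143, 107], [1, 127, 92], [1, 143, 102]]
[[23, 19, 236], [25, 19, 236], [23, 19, 236], [23, 19, 236], [25, 19, 236], [25, 19, 236], [23, 19, 236], [23, 19, 236], [22, 19, 236], [21, 29, 229], [3, 140, 180], [1, 180, 219], [1, 181, 223], [1, 180, 228], [1, 182, 229], [1, 182, 230], [1, 183, 229], [1, 181, 228], [1, 182, 228], [1, 183, 227], [1, 182, 226], [1, 182, 226], [1, 184, 226], [1, 185, 225], [1, 184, 223], [1, 183, 223], [1, 183, 216], [1, 179, 195], [1, 174, 173], [2, 158, 140]]
-72.94362561413428 [0.62695858 0.03391654] [0.63487819 0.00223967]
-82.79203358604812 [0.64069657 0.03401038] [0.64441898 0.00230529]
```

Left knob measured at -82.8°, against -82.7° predicted at the end stop: done. On to the right knob.

Request:
move_arm(plan=[[0.6,0,0,0,0,0,-8.2],[0.6,0,0,0,0,0,-8.2],[0.6,0,0,0,0,0,-8.2],[0.6,0,0,0,0,0,-8.2],[0.6,0,0,0,0,0,-8.2],[0.6,0,0,0,0,0,-8.2],[0.6,0,0,0,0,0,-8.2],[0.6,0,0,0,0,0,-8.2],[0.6,0,0,0,0,0,-8.2],[0.6,0,0,0,0,0,-8.2],[0.6,0,0,0,0,0,0]])

```text
clock: 7.85
tool_pos: [0.624, 0.0191, 0.1356]
tool_rot: [[-0.996, 0.079, -0.029], [0.079, 0.997, 0.003], [0.03, 0.001, -1.0]]
force: [0.4, -0.1, -0.2]
finger_gap: 0.599
```

```bash
python3 - <<'E'
from plant import *
from h import *
s=state();delta(s,(.5265,-.155,.15),172.5)
E
```

```text
clk 7.85 pos [0.624  0.0191 0.1356] head 175.46 shift [ 0.0838 -0.1813 -0.0121] rot [ 0.   -1.69  2.96] gap 0.599 F [ 0.4 -0.1 -0.2] M [ 0.02 -0.   -0.04] j7 1.54
```

Request:
move_arm(plan=[[0.6,0,0,-0.025,0,-1.7,3.0],[0.6,0.017,-0.037,0,0,0,0],[0.6,0.017,-0.037,0,0,0,0],[0.6,0.017,-0.037,0,0,0,0],[0.6,0.017,-0.037,0,0,0,0],[0.6,0.017,-0.037,0,0,0,0],[0.6,0,0,0,0,0,0]])

```text
clock: 8.55
tool_pos: [0.5077, -0.1533, 0.1534]
tool_rot: [[-0.988, 0.154, -0.008], [0.154, 0.988, 0.005], [0.009, 0.003, -1.0]]
force: [-0.1, -0.4, -0.1]
finger_gap: 0.6
```

```bash
python3 - <<'E'
from plant import *
from h import *
s=state();delta(s,(.5268,-.1545,.062),172.5)
d=snapshot("wrist");w=wristcam(d,s);np.savez("w4.npz",**w)
cv2.imwrite("pics/w4.png",d["frame"][:,:,::-1])
E
```

```text
clk 8.55 pos [ 0.5077 -0.1533  0.1534] head 171.14 shift [-0.0199  0.0014  0.0912] rot [ 0.2  -0.51 -1.36] gap 0.600 F [-0.1 -0.4 -0.1] M [-0.01  0.03  0.04] j7 1.79
```

View pics/w4.png

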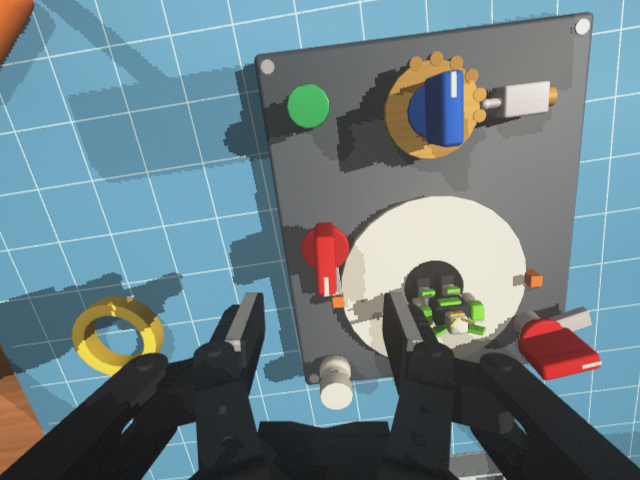

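```bash
cat >> h.py <<'E'
def edges(d,col,v0,v1,u0,u1):
    h=cv2.cvtColor(d["frame"],cv2.COLOR_RGB2HSV).astype(int);out=[]
    for v in range(v0,v1,4):
        r=h[v,u0:u1];ok=(r[:,2]>205)&(((r[:,0]<6)|(r[:,0]>172)) if col=="red" else (r[:,0]>105)&(r[:,0]<125))|((r[:,2]>205)&(r[:,1]<40))
        m=np.where(ok)[0]
        if len(m):out.append((m.min()+u0,m.max()+u0,v))
    print(out)
    for k in(0,1):
        p=np.array([plane(d,q[k],q[2],.091)[:2] for q in out]);s=np.polyfit(p[:,0],p[:,1],1);print("head %.2f"%np.degrees(np.arctan(s[0])),p[0],p[-1],s.round(4))
E
python3 - <<'E'
from h import *
d=dict(np.load("w4.npz"));h=cv2.cvtColor(d["frame"],cv2.COLOR_RGB2HSV)
print(h[250,305:350,2].tolist());print(h[110,405:470,2].tolist())
edges(d,"red",232,290,312,342)
for a in((325,223.),(327.5,296)):print(plane(d,*a,.091))
E
```

```text
[136, 135, 135, 135, 136, 135, 135, 137, 136, 131, 116, 150, 179, 208, 222, 223, 224, 224, 225, 227, 228, 227, 228, 229, 230, 230, 231, 231, 230, 220, 189, 201, 204, 202, 203, 204, 204, 203, 203, 203, 207, 205, 213, 205, 108]
[132, 121, 74, 94, 115, 116, 116, 116, 116, 116, 116, 118, 116, 117, 116, 115, 117, 115, 115, 111, 90, 70, 70, 74, 72, 72, 74, 71, 73, 76, 76, 72, 75, 75, 75, 77, 89, 101, 120, 139, 162, 182, 194, 196, 197, 200, 200, 203, 205, 206, 208, 209, 211, 213, 215, 214, 212, 201, 166, 232, 231, 232, 232, 232, 232]
[(np.int64(336), np.int64(341), 232), (np.int64(340), np.int64(341), 236), (np.int64(318), np.int64(341), 240), (np.int64(318), np.int64(334), 244), (np.int64(318), np.int64(334), 248), (np.int64(318), np.int64(334), 252), (np.int64(319), np.int64(334), 256), (np.int64(319), np.int64(334), 260), (np.int64(319), np.int64(334), 264), (np.int64(319), np.int64(334), 268), (np.int64(319), np.int64(335), 272), (np.int64(320), np.int64(335), 276), (np.int64(320), np.int64(335), 280), (np.int64(320), np.int64(335), 284), (np.int64(320), np.int64(335), 288)]
head -17.69 [ 0.50326352 -0.14444427] [ 0.54186373 -0.16129329] [-0.319   0.0094]
head -12.83 [ 0.50377778 -0.14117962] [ 0.54349256 -0.15099798] [-0.2278 -0.0284]
[ 0.4960251  -0.15067951  0.091     ]
[ 0.5487752  -0.15707721  0.091     ]
```

Request:
move_arm(plan=[[0.6,-0.02,0.0015,0,0.2,-0.5,-1.7],[0.6,0,0,0.025,0,0,0],[0.6,0,0,0.025,0,0,0],[0.6,0,0,0.02,0,0,0],[0.6,0,0,0.005,0,0,0],[0.6,0,0,0,0,0,0]])

```text
clock: 9.2
tool_pos: [0.5353, -0.1443, 0.0736]
tool_rot: [[-0.992, 0.126, 0.004], [0.126, 0.992, 0.007], [-0.003, 0.007, -1.0]]
force: [0.5, 0.0, -0.4]
finger_gap: 0.6
```

```bash
python3 - <<'E'
from plant import *
from h import *
s=state();delta(s,(.5267,-.1545,.062),173)
E
```

```text
clk 9.20 pos [ 0.5353 -0.1443  0.0736] head 172.74 shift [ 0.0073 -0.0113  0.0115] rot [ 0.41  0.19 -0.26] gap 0.600 F [ 0.5  0.  -0.4] M [-0.    0.02 -0.  ] j7 1.83
```

Request:
move_arm(plan=[[0.6,0.007,-0.011,0,0.4,0.2,-0.3],[0.6,0,0,0.006,0,0,0],[0.6,0,0,0.005,0,0,0],[0.6,0,0,0,0,0,0]])

```text
clock: 9.6
tool_pos: [0.5282, -0.1547, 0.0638]
tool_rot: [[-0.993, 0.121, 0.003], [0.121, 0.993, -0.001], [-0.003, -0.001, -1.0]]
force: [-0.9, 0.1, -0.3]
finger_gap: 0.602
```

```bash
python3 - <<'E'
from plant import *
from h import *
s=state();delta(s,(.5267,-.1545,.062),173)
E
```

```text
clk 9.60 pos [ 0.5282 -0.1547  0.0638] head 173.04 shift [ 0.0016 -0.      0.0018] rot [-0.03  0.2   0.04] gap 0.602 F [-0.9  0.1 -0.3] M [ 0.05  0.03 -0.04] j7 1.85
```

Request:
move_arm(plan=[[0,0.0015,0,0.001,0,0,0],[0,0,0,0,0,0,0],[0,0,0,0,0,0,0],[0,0,0,0,0,0,0],[0,0,0,0,0,0,0],[0,0,0,0,0,0,0],[0,0,0,0,0,0,5],[0,0,0,0,0,0,5],[0,0,0,0,0,0,5],[0,0,0,0,0,0,5],[0,0,0,0,0,0,5]])

```text
clock: 10.7
tool_pos: [0.5272, -0.1551, 0.0636]
tool_rot: [[-0.84, 0.542, 0.005], [0.542, 0.84, -0.001], [-0.005, 0.002, -1.0]]
force: [0.2, -0.1, -0.8]
finger_gap: 0.123
```

```bash
python3 - <<'E'
from plant import *
from h import *
s=state();delta(s,(.5267,-.1545,.062),97.3)
E
```

```text
clk 10.70 pos [ 0.5272 -0.1551  0.0636] head 147.17 shift [0.0007 0.0003 0.0016] rot [ 0.22  0.23 49.87] gap 0.123 F [ 0.2 -0.1 -0.8] M [-0.09  0.08  0.11] j7 1.55
```

Request:
move_arm(plan=[[0,0,0,0,0,0,7],[0,0,0,0,0,0,7],[0,0,0,0,0,0,7],[0,0,0,0,0,0,7],[0,0,0,0,0,0,7],[0,0,0,0,0,0,7],[0,0,0,0,0,0,5],[0,0,0,0,0,0,2],[0,0,0,0,0,0,2],[0,0,0,0,0,0,2],[0,0,0,0,0,0,2]])

```text
clock: 11.8
tool_pos: [0.5265, -0.1555, 0.0636]
tool_rot: [[-0.008, 1.0, 0.003], [1.0, 0.008, -0.004], [-0.004, 0.003, -1.0]]
force: [-0.9, -1.5, 0.3]
finger_gap: 0.131
```

```bash
python3 - <<'E'
from plant import *
from h import *
s=state();delta(s,(.5267,-.1545,.062),97.3)
E
```

```text
clk 11.80 pos [ 0.5265 -0.1555  0.0636] head 90.45 shift [0.001  0.0002 0.0016] rot [ 0.17  0.22 -6.85] gap 0.131 F [-0.9 -1.5  0.3] M [-0.16  0.18  0.87] j7 0.87
```

Request:
move_arm(plan=[[0.5,0,0,0,0,0,0],[0.5,0,0,0,0,0,0],[0.5,0,0,0,0,0,0],[0.5,0,0,-0.03,0,0,0],[0.5,0,0,-0.04,0,0,0],[0.5,0,0,-0.04,0,0,0],[0.5,0,0,0,0,0,0]])

```text
clock: 12.5
tool_pos: [0.5259, -0.1547, 0.1759]
tool_rot: [[0.003, 1.0, 0.001], [1.0, -0.003, 0.0], [0.0, 0.001, -1.0]]
force: [0.8, -0.0, 0.2]
finger_gap: 0.499
```

Request:
move_arm(plan=[[0.6,0,0,0,0,0,-8.5],[0.6,0,0,0,0,0,-8.5],[0.6,0,0,0,0,0,-8.5],[0.6,0,0,0,0,0,-8.5],[0.6,0,0,0,0,0,-8.5],[0.6,0,0,0,0,0,-8.5],[0.6,0,0,0,0,0,-8.5],[0.6,0,0,0,0,0,-8.5],[0.6,0,0,0,0,0,-8.5],[0.6,0,0,0,0,0,-8.5],[0.6,0,0,0,0,0,0]])

```text
clock: 13.6
tool_pos: [0.5224, -0.1515, 0.1718]
tool_rot: [[-0.997, 0.071, -0.001], [0.071, 0.997, 0.008], [0.002, 0.008, -1.0]]
force: [0.9, -0.6, -0.1]
finger_gap: 0.597
```

```bash
python3 - <<'E'
from plant import *
from h import *
s=state();delta(s,(.438,-.0633,.16),177.5)
E
```

```text
clk 13.60 pos [ 0.5224 -0.1515  0.1718] head 175.92 shift [0.0905 0.0819 0.0126] rot [ 0.43 -0.1  -1.58] gap 0.597 F [ 0.9 -0.6 -0.1] M [ 0.02  0.01 -0.03] j7 1.91
```

Request:
move_arm(plan=[[0.6,0.015,0.0135,0,0.4,-0.1,-1.6],[0.6,0.015,0.0135,0,0,0,0],[0.6,0.015,0.0135,0,0,0,0],[0.6,0.015,0.0135,0,0,0,0],[0.6,0.015,0.0135,0,0,0,0],[0.6,0.01,0.0135,0,0,0,0],[0.6,0,0,0,0,0,0],[0.6,0,0,0,0,0,0]])

```text
clock: 14.4
tool_pos: [0.4378, -0.0636, 0.1693]
tool_rot: [[-0.997, 0.075, -0.003], [0.075, 0.997, 0.002], [0.003, 0.002, -1.0]]
force: [-0.1, 0.3, 0.4]
finger_gap: 0.601
```

```bash
python3 - <<'E'
from plant import *
from h import *
s=state();delta(s,(.438,-.0633,.062),177.5)
d=snapshot("wrist");w=wristcam(d,s);np.savez("w5.npz",**w)
cv2.imwrite("pics/w5.png",d["frame"][:,:,::-1])
E
```

```text
clk 14.40 pos [ 0.4378 -0.0636  0.1693] head 175.69 shift [-0.0005  0.      0.1073] rot [ 0.13 -0.16 -1.81] gap 0.601 F [-0.1  0.3  0.4] M [ 0.02  0.01 -0.03] j7 1.73
```

View pics/w5.png

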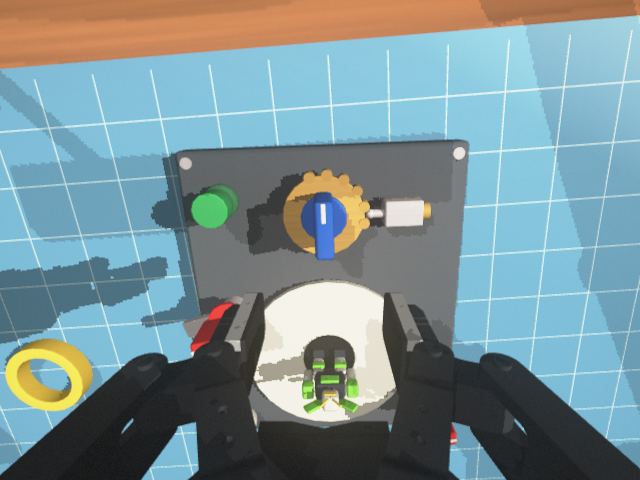

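```bash
python3 - <<'E'
from h import *
d=dict(np.load("w5.npz"));h=cv2.cvtColor(d["frame"],cv2.COLOR_RGB2HSV)
for v in(205,215,230,245,254):print(h[v,305:348,2].tolist())
print(h[185:265,320,2].tolist())
for a in((323,195.),(326,258)):print(plane(d,*a,.091))
E
```

```text
[119, 134, 135, 135, 133, 133, 134, 130, 110, 136, 165, 195, 215, 215, 215, 221, 244, 244, 244, 240, 217, 221, 221, 223, 223, 226, 223, 197, 186, 195, 195, 195, 196, 195, 209, 233, 233, 217, 165, 231, 240, 240, 240]
[131, 130, 132, 131, 132, 131, 133, 128, 118, 119, 149, 180, 208, 215, 216, 219, 228, 244, 244, 243, 230, 222, 223, 225, 224, 225, 224, 215, 182, 193, 193, 193, 192, 196, 195, 193, 194, 193, 194, 197, 212, 216, 189]
[106, 130, 130, 129, 130, 131, 129, 132, 127, 114, 130, 157, 190, 216, 217, 219, 219, 219, 220, 221, 222, 221, 223, 225, 225, 225, 226, 222, 191, 190, 192, 191, 190, 192, 192, 194, 193, 164, 211, 220, 220, 220, 220]
[153, 153, 153, 153, 153, 153, 154, 154, 152, 141, 103, 140, 171, 203, 218, 218, 219, 219, 220, 221, 222, 223, 223, 224, 225, 224, 225, 224, 206, 162, 220, 220, 221, 221, 221, 221, 221, 221, 220, 220, 220, 221, 221]
[122, 121, 123, 123, 123, 121, 118, 116, 116, 111, 101, 127, 158, 192, 217, 217, 218, 220, 220, 221, 221, 223, 224, 224, 226, 225, 226, 225, 218, 150, 110, 110, 110, 108, 109, 108, 110, 110, 111, 108, 110, 109, 109]
[219, 219, 218, 218, 218, 220, 193, 119, 111, 121, 124, 123, 126, 129, 130, 128, 134, 162, 199, 218, 221, 220, 221, 219, 220, 219, 219, 219, 219, 218, 219, 219, 219, 220, 218, 218, 218, 218, 217, 216, 217, 217, 217, 217, 219, 219, 217, 217, 218, 217, 218, 217, 217, 218, 218, 218, 217, 218, 218, 218, 218, 219, 217, 218, 218, 218, 217, 218, 217, 217, 219, 218, 218, 202, 183, 151, 122, 124, 124, 125]
[ 0.4109107  -0.06220974  0.091     ]
[ 0.45722018 -0.06355296  0.091     ]
```

Request:
move_arm(plan=[[0.6,0,0,0.018,0.1,-0.1,-2.0],[0.6,0,0,0.018,0,0,0],[0.6,0,0,0.018,0,0,0],[0.6,0,0,0.018,0,0,0],[0.6,0,0,0.015,0,0,0],[0.6,0,0,0.007,0,0,0],[0.6,0,0,0,0,0,0]])

```text
clock: 15.15
tool_pos: [0.4474, -0.0705, 0.0724]
tool_rot: [[-0.998, 0.055, 0.01], [0.055, 0.998, -0.003], [-0.01, -0.003, -1.0]]
force: [0.6, -0.3, 0.7]
finger_gap: 0.6
```

```bash
python3 - <<'E'
from plant import *
from h import *
s=state();delta(s,(.4375,-.0633,.062),177.6)
E
```

```text
clk 15.15 pos [ 0.4474 -0.0705  0.0724] head 176.86 shift [0.0103 0.0067 0.0103] rot [-0.15  0.57 -0.74] gap 0.600 F [ 0.6 -0.3  0.7] M [ 0.02  0.08 -0.07] j7 1.86
```

Request:
move_arm(plan=[[0.6,0.01,0.007,0,-0.15,0.6,-0.8],[0.6,0,0,0.005,0,0,0],[0.6,0,0,0.005,0,0,0],[0.6,0,0,0,0,0,0]])

```text
clock: 15.55
tool_pos: [0.4387, -0.063, 0.0631]
tool_rot: [[-0.999, 0.041, 0.002], [0.041, 0.999, -0.0], [-0.002, 0.0, -1.0]]
force: [0.4, -0.3, -0.3]
finger_gap: 0.6
```

```bash
python3 - <<'E'
from plant import *
from h import *
s=state();delta(s,(.4375,-.0633,.062),177.6)
E
```

```text
clk 15.55 pos [ 0.4387 -0.063   0.0631] head 177.65 shift [ 0.0012 -0.0004  0.0011] rot [0.   0.13 0.05] gap 0.600 F [ 0.4 -0.3 -0.3] M [-0.03  0.05 -0.  ] j7 1.87
```

Request:
move_arm(plan=[[0,0.001,0,0.001,0,0,0],[0,0,0,0,0,0,0],[0,0,0,0,0,0,0],[0,0,0,0,0,0,0],[0,0,0,0,0,0,0],[0,0,0,0,0,0,0],[0,0,0,0,0,0,0]], newtons=110)

```text
clock: 16.25
tool_pos: [0.4381, -0.0632, 0.0629]
tool_rot: [[-0.999, 0.041, 0.004], [0.041, 0.999, -0.0], [-0.004, -0.0, -1.0]]
force: [-0.8, -0.6, 0.1]
finger_gap: 0.092
```

```bash
python3 - <<'E'
from plant import *
from h import *
s=state();delta(s,(.4375,-.0633,.062),105.3)
E
```

```text
clk 16.25 pos [ 0.4381 -0.0632  0.0629] head 177.65 shift [ 0.0006 -0.0002  0.0009] rot [ 0.14  0.2  72.35] gap 0.092 F [-0.8 -0.6  0.1] M [0.01 0.06 0.  ] j7 1.87
```

Request:
move_arm(plan=[[0,0,0,0,0,0,4],[0,0,0,0,0,0,4],[0,0,0,0,0,0,4],[0,0,0,0,0,0,4]])

```text
clock: 16.65
tool_pos: [0.4381, -0.0635, 0.0629]
tool_rot: [[-0.949, 0.316, 0.004], [0.316, 0.949, -0.001], [-0.004, 0.0, -1.0]]
force: [0.7, 0.1, -0.2]
finger_gap: 0.095
```

```bash
python3 - <<'E'
from plant import *
from h import *
s=state();delta(s,(.4375,-.0633,.062),105.3)
E
```

```text
clk 16.65 pos [ 0.4381 -0.0635  0.0629] head 161.58 shift [0.0007 0.     0.0009] rot [ 0.11  0.21 56.28] gap 0.095 F [ 0.7  0.1 -0.2] M [-0.12  0.1   0.21] j7 1.70
```

Request:
move_arm(plan=[[0,0,0,0,0,0,4],[0,0,0,0,0,0,4],[0,0,0,0,0,0,4],[0,0,0,0,0,0,4],[0,0,0,0,0,0,4],[0,0,0,0,0,0,4]])

```text
clock: 17.25
tool_pos: [0.4378, -0.0641, 0.0629]
tool_rot: [[-0.735, 0.678, 0.003], [0.678, 0.735, -0.003], [-0.004, -0.0, -1.0]]
force: [-0.4, -0.4, 0.7]
finger_gap: 0.092
```

```bash
python3 - <<'E'
from plant import *
from h import *
s=state();delta(s,(.4375,-.0633,.062),105.3)
E
```

```text
clk 17.25 pos [ 0.4378 -0.0641  0.0629] head 137.34 shift [0.0008 0.0003 0.0009] rot [ 0.05  0.25 32.04] gap 0.092 F [-0.4 -0.4  0.7] M [-0.14  0.08  0.27] j7 1.44
```

Request:
move_arm(plan=[[0,0,0,0,0,0,4],[0,0,0,0,0,0,4],[0,0,0,0,0,0,4],[0,0,0,0,0,0,4],[0,0,0,0,0,0,4],[0,0,0,0,0,0,2]])

```text
clock: 17.85
tool_pos: [0.4374, -0.0644, 0.0629]
tool_rot: [[-0.427, 0.904, 0.002], [0.904, 0.427, -0.006], [-0.006, -0.001, -1.0]]
force: [-0.7, -0.6, 1.6]
finger_gap: 0.094
```

```bash
python3 - <<'E'
from plant import *
from h import *
s=state();delta(s,(.4375,-.0633,.062),105.3)
E
```

```text
clk 17.85 pos [ 0.4374 -0.0644  0.0629] head 115.28 shift [0.001  0.0006 0.0009] rot [-0.02  0.34  9.98] gap 0.094 F [-0.7 -0.6  1.6] M [-0.08  0.13  0.32] j7 1.20
```

Request:
move_arm(plan=[[0,0,0,0,0,0,2]])

```text
clock: 17.95
tool_pos: [0.4374, -0.0644, 0.0629]
tool_rot: [[-0.395, 0.919, 0.002], [0.919, 0.395, -0.006], [-0.006, -0.001, -1.0]]
force: [0.0, -1.3, 1.1]
finger_gap: 0.096
```

Request:
move_arm(plan=[[0,0,0,0,0,0,0]])

```text
clock: 18.05
tool_pos: [0.4374, -0.0644, 0.0629]
tool_rot: [[-0.394, 0.919, 0.002], [0.919, 0.394, -0.006], [-0.006, -0.001, -1.0]]
force: [-0.7, -0.7, 0.1]
finger_gap: 0.092
```

```bash
python3 - <<'E'
from plant import *
from h import *
s=state();delta(s,(.4375,-.0633,.062),105.3)
d=snapshot("wrist");w=wristcam(d,s);np.savez("w6.npz",**w)
cv2.imwrite("pics/w6.png",d["frame"][:,:,::-1])
E
```

```text
clk 18.05 pos [ 0.4374 -0.0644  0.0629] head 113.22 shift [0.001  0.0005 0.0009] rot [-0.02  0.35  7.92] gap 0.092 F [-0.7 -0.7  0.1] M [-0.09  0.08  0.08] j7 1.17
```

View pics/w6.png

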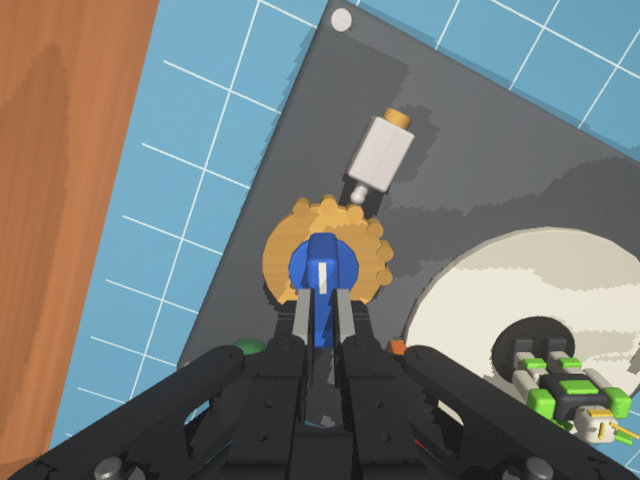

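The jaw holds the bar, which runs vertically at (322,240–345). The brass disc has turned and the stage with it (model now at (575,390)). Torque fell from 0.32 to 0.08, so the third tooth has been crossed. Small steps now.

Request:
move_arm(plan=[[0,0,0,0,0,0,2],[0,0,0,0,0,0,2],[0,0,0,0,0,0,0]])

```text
clock: 18.4
tool_pos: [0.4373, -0.0645, 0.0629]
tool_rot: [[-0.325, 0.946, 0.002], [0.946, 0.325, -0.006], [-0.006, -0.0, -1.0]]
force: [-0.7, -0.6, 0.6]
finger_gap: 0.09
```

```bash
python3 - <<'E'
from plant import *
from h import *
s=state();delta(s,(.4375,-.0633,.062),105.3)
E
```

```text
clk 18.40 pos [ 0.4373 -0.0645  0.0629] head 108.94 shift [0.0011 0.0006 0.0009] rot [-0.01  0.33  3.64] gap 0.090 F [-0.7 -0.6  0.6] M [-0.1   0.13  0.14] j7 1.12
```

Request:
move_arm(plan=[[0,0,0,0,0,0,2],[0,0,0,0,0,0,0]])

```text
clock: 18.6
tool_pos: [0.4372, -0.0645, 0.0629]
tool_rot: [[-0.288, 0.958, 0.001], [0.958, 0.288, -0.005], [-0.006, -0.0, -1.0]]
force: [-1.2, -1.1, 1.0]
finger_gap: 0.092
```

```bash
python3 - <<'E'
from plant import *
from h import *
s=state();delta(s,(.4375,-.0633,.062),105.3)
E
```

```text
clk 18.60 pos [ 0.4372 -0.0645  0.0629] head 106.75 shift [0.0011 0.0006 0.0009] rot [-0.    0.33  1.45] gap 0.092 F [-1.2 -1.1  1. ] M [-0.09  0.11  0.16] j7 1.10
```

Request:
move_arm(plan=[[0,0,0,0,0,0,1.5],[0,0,0,0,0,0,0]])

```text
clock: 18.8
tool_pos: [0.4372, -0.0645, 0.0629]
tool_rot: [[-0.261, 0.965, 0.001], [0.965, 0.261, -0.005], [-0.006, -0.0, -1.0]]
force: [-0.5, -0.0, -0.1]
finger_gap: 0.088
```

```bash
python3 - <<'E'
from plant import *
from h import *
s=state();delta(s,(.4375,-.0633,.062),105.3)
M=[]
for i in range(4): 
    d=snapshot("wrist");M.append(state()["wrist_torque"][2])
print(np.round(M,3))
w=wristcam(d,state());np.savez("w7.npz",**w)
cv2.imwrite("pics/w7.png",d["frame"][:,:,::-1])
E
```

```text
clk 18.80 pos [ 0.4372 -0.0645  0.0629] head 105.13 shift [0.0011 0.0006 0.0009] rot [-0.    0.32 -0.17] gap 0.088 F [-0.5 -0.  -0.1] M [-0.11  0.17  0.24] j7 1.08
[0.216 0.209 0.234 0.216]
```

View pics/w7.png

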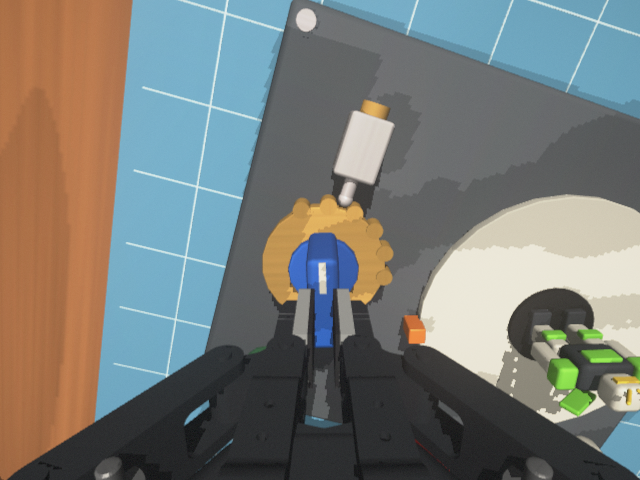

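```bash
python3 - <<'E'
from h import *
C=np.array([.582,-.0698])
def lug(f,box):
    d=dict(np.load(f));x0,y0,x1,y1=box;h=cv2.cvtColor(d["frame"],cv2.COLOR_RGB2HSV)[y0:y1,x0:x1].astype(int)
    m=((h[:,:,0]>=6)&(h[:,:,0]<18)&(h[:,:,1]>170)&(h[:,:,2]>215)).astype(np.uint8)
    n,l,s,c=cv2.connectedComponentsWithStats(m);i=1+s[1:,4].argmax();p=plane(d,*(c[i]+[x0,y0]),.040)
    v=p[:2]-C;print(f,c[i]+[x0,y0],s[i,4],p,np.linalg.norm(v),np.degrees(np.arctan2(v[1],v[0])))
lug("w1.npz",(262,222,282,240));lug("w1.npz",(392,218,408,234));lug("w2.npz",(275,145,300,168));lug("w2.npz",(45,160,80,185))
lug("w4.npz",(520,265,545,290));lug("w4.npz",(330,290,345,310))
lug("w6.npz",(385,335,410,358));lug("w7.npz",(395,310,430,345))
# bar direction in image: collar-side edges
d=dict(np.load("w7.npz"));h=cv2.cvtColor(d["frame"],cv2.COLOR_RGB2HSV)
for v in(264,276,288):
  print(v,[x+295 for x in np.where((h[v,295:350,1]<80)&(h[v,295:350,2]>200))[0]])
E
```

```text
w1.npz [270.41860465 230.97674419] 43 [ 0.57977626 -0.15263088  0.04      ] 0.08286072397380402 -91.53783676765097
w1.npz [398.5        222.16666667] 6 [0.58260673 0.013827   0.04      ] 0.0836291987185002 89.58431474623394
w2.npz [289.31736527 156.76047904] 167 [0.58637262 0.01353236 0.04      ] 0.08344699976041772 86.99632542914375
w2.npz [ 59.62416107 172.61744966] 149 [ 0.57995116 -0.15534182  0.04      ] 0.08556635237523894 -91.37204493341473
w4.npz [536.25773196 280.53608247] 97 [0.58812425 0.01611489 0.04      ] 0.0861328910210519 85.92269738156232
w4.npz [337.66666667 301.61458333] 96 [ 0.58153308 -0.1524774   0.04      ] 0.0826787167601068 -90.32357538914911Traceback (most recent call last):
  File "<stdin>", line 10, in <module>
  File "<stdin>", line 6, in lug
ValueError: attempt to get argmax of an empty sequence
```

```bash
python3 - <<'E'
from h import *
C=np.array([.582,-.0698])
for f,(x0,y0,x1,y1) in(("w6.npz",(385,335,410,358)),("w7.npz",(395,310,430,345))):
    d=dict(np.load(f));h=cv2.cvtColor(d["frame"],cv2.COLOR_RGB2HSV)[y0:y1,x0:x1].astype(int)
    for t in(130,200):
        m=((h[:,:,0]>=4)&(h[:,:,0]<18)&(h[:,:,1]>150)&(h[:,:,2]>t));y,x=np.where(m)
        if len(x)<5: continue
        for z in(.036,.041):
            p=plane(d,x.mean()+x0,y.mean()+y0,z);v=p[:2]-C;print(f,t,z,len(x),x.mean()+x0,y.mean()+y0,p[:2],np.linalg.norm(v),np.degrees(np.arctan2(v[1],v[0])))
E
```

```text
w6.npz 130 0.036 171 398.2514619883041 346.77777777777777 [ 0.50438269 -0.0994732 ] 0.08309600159415612 -159.07808171647616
w6.npz 130 0.041 171 398.2514619883041 346.77777777777777 [ 0.50186417 -0.09665087] 0.08451462007521746 -161.47569820108333
w7.npz 130 0.036 439 414.7266514806378 329.5148063781321 [ 0.50451716 -0.09389816] 0.0811437682911536 -162.7236349439667
w7.npz 130 0.041 439 414.7266514806378 329.5148063781321 [ 0.5022675  -0.09112791] 0.08253575639525403 -165.0243698985687
w7.npz 200 0.036 310 416.4064516129032 332.0935483870968 [ 0.50613453 -0.09535874] 0.0800550949393387 -161.3815564557741
w7.npz 200 0.041 310 416.4064516129032 332.0935483870968 [ 0.50384312 -0.09255079] 0.08140083628766033 -163.7701764728364
```

Torque is 0.22 against 0.25 at the stop, rising at about 0.03/deg. That puts the knob about 1° short, and the stage lug agrees with a turn of roughly 72°. One degree more.

Request:
move_arm(plan=[[0,0,0,0,0,0,0.8],[0,0,0,0,0,0,0]])

```text
clock: 19.2
tool_pos: [0.4372, -0.0645, 0.0629]
tool_rot: [[-0.248, 0.969, 0.001], [0.969, 0.248, -0.005], [-0.006, 0.0, -1.0]]
force: [-0.3, -0.3, 0.5]
finger_gap: 0.089
```

```bash
python3 - <<'E'
from plant import *
from h import *
s=state();delta(s,(.4375,-.0633,.062),105.3)
M=[];H=[]
for i in range(10): 
    snapshot("side");t=state();M.append(t["wrist_torque"][2]);R=np.array(t["tool_rot"]);H.append(np.degrees(np.arctan2(R[1,0],R[0,0])))
print(np.round(M,3),np.mean(M),np.round(H,2))
d=snapshot("scene");cv2.imwrite("pics/s2.png",cv2.resize(d["frame"][190:350,190:370,::-1],None,fx=3.5,fy=3.5,interpolation=2))
E
```

```text
clk 19.20 pos [ 0.4372 -0.0645  0.0629] head 104.33 shift [0.0011 0.0006 0.0009] rot [ 0.    0.32 -0.97] gap 0.089 F [-0.3 -0.3  0.5] M [-0.08  0.12  0.25] j7 1.07
[0.244 0.209 0.236 0.187 0.256 0.315 0.207 0.21  0.215 0.279] 0.23595106598546156 [104.35 104.36 104.36 104.36 104.36 104.36 104.36 104.35 104.36 104.35]
```

View pics/s2.png

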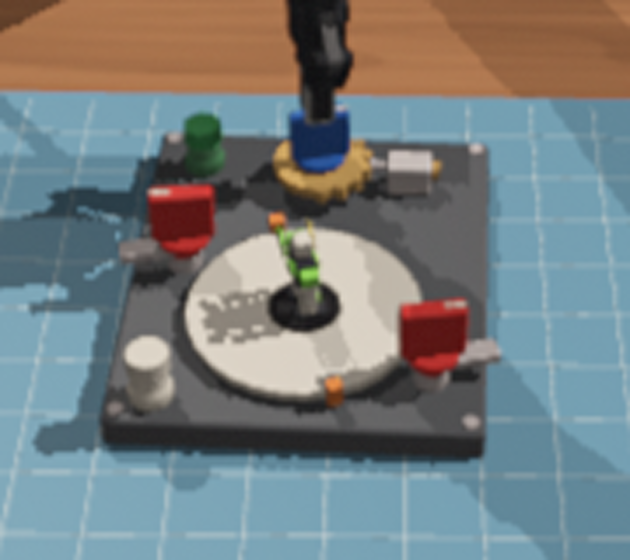

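Both lock arms point outward (ends at (140,250) and (490,350)), the jars stand in place, and the lugs are at (277,220) and (334,390). One lug-line check, then I hand in.

```bash
python3 - <<'E'
from plant import *
from h import *
def f(d,a,b):
    v=plane(d,*a,.038)-plane(d,*b,.038);print(np.linalg.norm(v),np.degrees(np.arctan2(v[1],v[0]))%180)
d=snapshot("scene");h=cv2.cvtColor(d["frame"],cv2.COLOR_RGB2HSV).astype(int)
c=[]
for x0,y0,x1,y1 in((262,247,276,259),(278,294,293,308)):
    g=h[y0:y1,x0:x1];y,x=np.where((g[:,:,0]>=5)&(g[:,:,0]<16)&(g[:,:,1]>170)&(g[:,:,2]>120));c.append((x.mean()+x0,y.mean()+y0))
print(c);f(d,*c);print("expected",(-2.45-90-72.2)%180)
t=state();print(t["finger_gap"],t["clock"],t["wrist_torque"][2])
E
```

```text
[(np.float64(268.8), np.float64(253.0)), (np.float64(285.1666666666667), np.float64(300.3333333333333))]
0.16807655659157614 15.862968032029755
expected 15.349999999999994
0.09184576345777563 19.8 0.22027651872098641
```

```bash
python3 -c "
from plant import *
print(finish_job())"
```

```text
the job is handed in; nothing more can be done
None
```

I turned the left and then the right red lock knob clockwise to their end stops. I then turned the blue index knob to the third click and handed in while holding it there at 110 N, at about 20 s on the robot's clock.

**Lock knobs:**
- Each stop showed as a torque rise to about 0.9–1.0 N m.
- The left bar measured -82.8° against -82.7° predicted at its stop.
- I did not measure the right bar's angle. Its torque rise and the final picture, with both arms swung out, are the evidence for it.

**Index knob:**
- I turned it in small steps. The torque dropped after the third tooth, then rose again to about 0.22–0.24 N m, against 0.25 given at the stop.
- The line through the stage lugs read 15.9° against 15.35° expected, so the knob is within about half a degree of the stop, on the short side.
- The gripper had turned 73.2° against the nominal 72.2°. I put the extra degree down to give in the grip.

**Other checks:** both jars still stood in place in the last picture. I did not recheck the cement bottle, screwdriver, tape and nippers at the end. No unexpected contact forces appeared in any reading.

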